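Release the latched key on the sieve shaker's console

TASK

One of the four identical keys on the sieve shaker's control console has been left latched down. Tap the keys lightly to find it, so lightly that the raised ones are not pushed in, then press the latched key fully in and let go, so that it comes back up level with the others. Pick nothing up, and leave everything else on the table where it is.

Things in the scene. Friction and masses are not known exactly. Their poses are not given: they have to be found in the camera images.
- console: grey control console of the sieve shaker, fixed to the table, 160 mm deep (x) x 260 mm wide (y) x 55 mm high; origin at the centre of its underside; its x axis points from the front edge (the robot's side) to the rear, y to the left along the key row, z up. Four identical square grey keys, 28 x 28 mm, 45 mm apart centre to centre, stand in a straight row along y, 35 mm in front of the console's centre. Exactly one of them is latched down; which one differs from run to run
- place_1 (a point): point fixed to the console at the leftmost (+y end) key: the middle of that key's top face when the key is fully raised, 14 mm above the console's deck and 69 mm above the table. Raised keys reach this point; the latched key's top lies 5 mm below it. Axes as the console's
- place_2 (a point): point fixed to the console at the second from the left key: the middle of that key's top face when the key is fully raised, 14 mm above the console's deck and 69 mm above the table. Raised keys reach this point; the latched key's top lies 5 mm below it. Axes as the console's
- place_3 (a point): point fixed to the console at the third from the left key: the middle of that key's top face when the key is fully raised, 14 mm above the console's deck and 69 mm above the table. Raised keys reach this point; the latched key's top lies 5 mm below it. Axes as the console's
- place_4 (a point): point fixed to the console at the rightmost (-y end) key: the middle of that key's top face when the key is fully raised, 14 mm above the console's deck and 69 mm above the table. Raised keys reach this point; the latched key's top lies 5 mm below it. Axes as the console's
- down_key (a joint): travel of the one key that is latched down, wherever in the row it is: 0 = fully raised, 0.005 m = latched (as found), 0.010 m = against its lower stop. A push of about 3.4 N only just takes the load off its latch; the latch lets go when the key is pressed in to about 0.008 m (about 4.4 N; 5 N reaches the stop), and the spring then raises the key to 0 when it is let go
- up_key_a (a joint): travel of one of the three raised keys (these names do not tell the place in the row): 0 = fully raised, 0.010 m = against its lower stop. Spring loaded: 1.8 N starts it moving, then 0.32 N more per mm, so a tap of 1 to 3 N moves it 0 to 4 mm; pressed in past 0.007 m counts as pushed in
- up_key_b (a joint): travel of one of the three raised keys (these names do not tell the place in the row): 0 = fully raised, 0.010 m = against its lower stop. Spring loaded: 1.8 N starts it moving, then 0.32 N more per mm, so a tap of 1 to 3 N moves it 0 to 4 mm; pressed in past 0.007 m counts as pushed in
- up_key_c (a joint): travel of one of the three raised keys (these names do not tell the place in the row): 0 = fully raised, 0.010 m = against its lower stop. Spring loaded: 1.8 N starts it moving, then 0.32 N more per mm, so a tap of 1 to 3 N moves it 0 to 4 mm; pressed in past 0.007 m counts as pushed in
- sieve_mid (a point): bystander to leave alone: steel test sieve, 100 mm across, 40 mm high, lying left of the console; the point is its middle, half-way up
- boat_mid (a point): bystander to leave alone: square white weighing boat, 70 x 70 x 22 mm, right of the console; the point is its middle, half-way up
- jar_mid (a point): bystander to leave alone: small screw-top sample jar, 44 mm across, 50 mm high, standing on the console's deck behind the right-hand half of the key row (jar axis at least 60 mm behind the row); the point is its middle, half-way up
- brush_mid (a point): bystander to leave alone: flat brush with wooden handle, about 175 x 30 x 18 mm, lying in front of the console; the point is near the middle of its length, half-way up
- pestle_mid (a point): bystander to leave alone: wooden pestle standing upright, 44 mm across at the foot, 92 mm high, behind the console; the point is its middle, half-way up
- lid_mid (a point): bystander to leave alone: round steel sieve lid, 106 mm across, 24 mm high with its knob, behind the console; the point is its middle, half-way up

How it is judged:
By the outcome, as a careful person would: the job done as asked, in the order asked, and still so for the second after the job is handed in, with the robot touching nothing.
It also fails if it takes over 38 s, if anything falls off the work surface, if the arm or the gripper's body presses on something with over 40 N, if the wrist force passes 120 N, or if a joint passes its speed limit or range.

ROBOT

A 6-joint arm with a two-finger parallel gripper is mounted at the origin on the work surface. World frame = base frame: x ahead of the robot, y to its left, z up, the work surface at z = 0. Lengths are in mm, angles in rad, forces in N, time in s.
With the tool pointing down it reaches from about 350 to 975 mm from the base axis. Payload 7.1 kg.
Tool frame: the origin (TCP) lies on the centre line of the jaws, within the pads' length; the fingertips stand 8 mm ahead of it and the grasp point (between the pads) lies 11 mm behind it (robot.tips_ahead is the distance from the TCP to the fingertips, in mm); x points along the fingers, y is the direction in which the jaws open and shut, and the axes are right-handed (so a half turn about x gives the same grasp; the last joint's range is limited). The gripper opens to 88 mm and grips with 3 to 60 N. Pads are 20 mm wide; open, the fingers measure 115 mm over their backs; the gripper's body (75 mm by 178 mm) begins 61 mm behind the grasp point.
Start: joints at [-1.321, 0.423, 1.63, -0, 1.089, -0.019], TCP at [166.003, -602.535, 230.675] pointing down, gripper open.
Joint ranges: [-3, 3], [-0.9, 2.11], [0.09, 2.58], [-1.31, 4.45], [0.11, 2.69], [-2.54, 2.54]. Speed limits (rad/s): [2.39, 2.39, 3.01, 3.14, 3.14, 3.14].

INTERFACE

Orientations are given as a unit quaternion [w, x, y, z].
In Python, from rig import robot gives the robot as it stands. The module is installed in compiled form; this text tells all that it offers.
- The arm moves only by the tool play_rows, never from a script. Its argument "targets" is a list of rows, each a list of 5 numbers: the closure, from 0 (fully open) to 1 (shut), then the shift along the tool's x, y, z normalised to -1 to 1, where 1 is 0.5 m, then the turn about the tool's x normalised to -1 to 1, where 1 is 180 degrees. In form: [[claw, dx, dy, dz, turn], ...]. A call has 1 to 12 rows; each row is the pose to reach, as a shift and turn from the pose commanded when the call began, along the tool's axes at that moment, turning the shorter way round; what a row does not reach only later rows make up. A row lasts 1/8 s, in which the tool goes at most 62.5 mm and 10.7 degrees, less where a joint would pass 70% of its speed; a pose out of reach is approached as far as the arm can. A call with a number of a shift or a turn outside -1 to 1 is refused whole. A call with a gripper value outside its range is refused whole. The fingers move at their own pace and stop on an object; "newtons" is the grip in N (left out, the last holds). Time passes only in rows, so rows that repeat a pose let the fingers close. It gives the time, the measured TCP pose, the force and the opening at its end, in the units of the state.
- robot.get_obs(): the state, without advancing time (a new reading comes with each control period).
- robot.read_camera(name): name is "scene" or "top"; returns the picture (420x560x3 uint8, red, green, blue); there is no depth.
- robot.camera_model(name): a dict with "K" (3x3 intrinsics, pixels), "dist" ([k1, k2, p1, p2, k3] as OpenCV has them; the pictures are not rectified), "pose" (4x4, takes a point from camera to world coordinates). Camera axes: x right, y down, z forward; pixel columns grow to the right and rows downward; lengths in mm; the calibration is good to about 2 mm. A picture is of the moment at which its call begins. camera_model takes no time and is no camera call.
- robot.close_job(): hands the job in, once; it reports no verdict.
The state is a dict: "time_s": time; "joint_pos": joint angles; "dq": joint speeds; "tau": joint torques, N m; "position": TCP position; "ee_rot": TCP orientation; "wrist_force": force on the tool from outside, world axes, zero at the start; "torque": the same for the moment, N m; "grip_width": finger opening in mm.
Only numpy, scipy, OpenCV 4.12 (cv2) and the standard library are available. Lean on these libraries where they do the work, as an engineer would, in place of code of your own. Each camera call takes 0.05 s, during which the arm holds its last target.

## Working session

There is one attempt and no reset: what is moved stays moved. The work goes in short steps, Python scripts to look and compute and a tool call to move; the robot and the scene stay as the last step left them, time stands still between calls to the robot, and variables do not carry over. Pictures are saved under pics/ and viewed, and the job is handed in when it is done.

Besides the shell and the picture viewer there is one more tool, called after "Emit:" by a JSON object that holds its "api" and its "payload", one argument or row to a line. play_rows: Moves the arm, as the interface text tells. Its arguments: {"type":"object","properties":{"targets":{"type":"array","items":{"type":"array","items":{"type":"number"}}},"newtons":{"type":"number"}},"required":["targets"]}

```bash
mkdir -p pics; python3 - <<'E'
from rig import robot
import cv2
o=robot.get_obs()
for k,v in o.items(): print(k,v)
print(robot.tips_ahead)
for n in("scene","top"):
    im=robot.read_camera(n); cv2.imwrite(f"pics/{n}0.png",im[:,:,::-1])
    m=robot.camera_model(n); print(n,m)
E
```

```text
time_s 0.0
joint_pos [-1.32100272e+00  4.23831836e-01  1.63068959e+00 -1.63133159e-05
  1.08861578e+00 -1.89855245e-02]
dq [ 0.00019198  0.00239775 -0.00072176  0.00092891 -0.00111527  0.00064667]
tau [ 1.22423327e-03 -5.44613743e+01 -2.73665875e+01  6.43747905e-02
  2.28161219e-02 -1.07717667e-04]
position [ 165.86466917 -602.01766773  229.9074811 ]
ee_rot [-0.09420276 -0.70066249 -0.09528648  0.7007984 ]
wrist_force [ 0.55011955 -0.51567769  0.06084318]
torque [ 0.07587234 -0.00025553  0.00011974]
grip_width 87.79875901965809
8.0
scene {'K': array([[384.86577752,   0.        , 268.34989521],
       [  0.        , 384.86577752, 207.57485075],
       [  0.        ,   0.        ,   1.        ]]), 'dist': array([0.02011837, 0.        , 0.        , 0.        , 0.        ]), 'pose': array([[ 5.88095389e-01,  4.56111441e-01, -6.67911796e-01,
         1.08414753e+03],
       [ 8.08736985e-01, -3.22034458e-01,  4.92177099e-01,
        -3.03893242e+02],
       [ 9.39699239e-03, -8.29612055e-01, -5.58261171e-01,
         4.94643235e+02],
       [ 0.00000000e+00,  0.00000000e+00,  0.00000000e+00,
         1.00000000e+00]])}
top {'K': array([[458.39806161,   0.        , 272.33567379],
       [  0.        , 458.39806161, 213.18188789],
       [  0.        ,   0.        ,   1.        ]]), 'dist': array([-0.10760439,  0.        ,  0.        ,  0.        ,  0.        ]), 'pose': array([[ 2.17502137e-02, -9.92821921e-01,  1.17607657e-01,
         5.02013257e+02],
       [-9.99644854e-01, -2.34084012e-02, -1.27362858e-02,
         7.25036697e+01],
       [ 1.53978710e-02, -1.17288873e-01, -9.92978462e-01,
         9.60447504e+02],
       [ 0.00000000e+00,  0.00000000e+00,  0.00000000e+00,
         1.00000000e+00]])}
```

View pics/scene0.png

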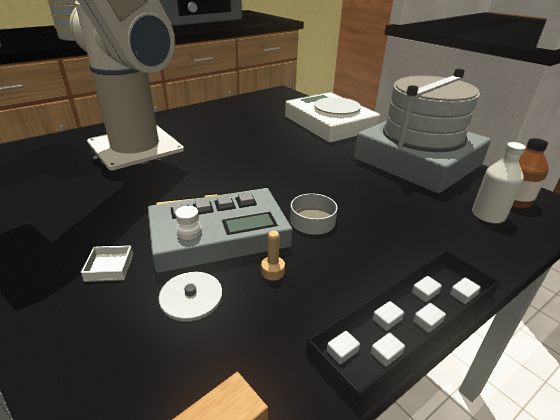

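View pics/top0.png

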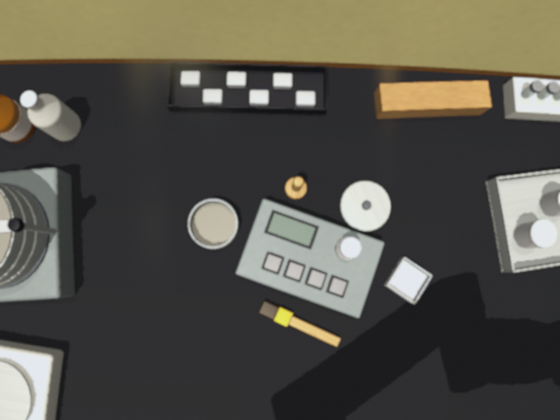

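The top view shows the keys near (273,263), (295,271), (316,279) and (338,286), with the jar at (349,249) and the brush in front. I'll measure them next.

```bash
cat > h.py <<'E'
import cv2, numpy as np
from rig import robot
def ray(name,px,z):
    m=robot.camera_model(name)
    u=cv2.undistortPoints(np.array(px,float).reshape(-1,1,2),m["K"],m["dist"]).reshape(-1,2)
    d=np.c_[u,np.ones(len(u))]@m["pose"][:3,:3].T
    c=m["pose"][:3,3]
    return c+d*((z-c[2])/d[:,2])[:,None]
def proj(name,P):
    m=robot.camera_model(name); T=np.linalg.inv(m["pose"])
    return cv2.projectPoints(np.array(P,float).reshape(-1,1,3),cv2.Rodrigues(T[:3,:3])[0],T[:3,3],m["K"],m["dist"])[0].reshape(-1,2)
E
python3 - <<'E'
from h import *
im=cv2.imread("pics/top0.png")
c=im[190:330,225:395]; cv2.imwrite("pics/z.png",cv2.resize(c,None,fx=4.5,fy=4.2,interpolation=cv2.INTER_CUBIC))
s=cv2.imread("pics/scene0.png")[175:275,140:300]; cv2.imwrite("pics/zs.png",cv2.resize(s,None,fx=5,fy=5,interpolation=cv2.INTER_CUBIC))
for y in (263,271,279,286): print(y,[tuple(im[y,x]) for x in range(262,300,3)])
# console body: bluish grey mask
hsv=cv2.cvtColor(im,cv2.COLOR_BGR2HSV)
print(hsv[290,300],hsv[250,260],hsv[263,273])
E
```

```text
263 [(np.uint8(160), np.uint8(165), np.uint8(158)), (np.uint8(157), np.uint8(159), np.uint8(162)), (np.uint8(196), np.uint8(200), np.uint8(203)), (np.uint8(196), np.uint8(199), np.uint8(202)), (np.uint8(195), np.uint8(199), np.uint8(201)), (np.uint8(194), np.uint8(198), np.uint8(201)), (np.uint8(133), np.uint8(136), np.uint8(138)), (np.uint8(167), np.uint8(172), np.uint8(165)), (np.uint8(162), np.uint8(167), np.uint8(161)), (np.uint8(122), np.uint8(124), np.uint8(127)), (np.uint8(173), np.uint8(176), np.uint8(179)), (np.uint8(127), np.uint8(130), np.uint8(133)), (np.uint8(100), np.uint8(102), np.uint8(101))]
271 [(np.uint8(186), np.uint8(192), np.uint8(184)), (np.uint8(176), np.uint8(181), np.uint8(174)), (np.uint8(146), np.uint8(150), np.uint8(144)), (np.uint8(112), np.uint8(115), np.uint8(113)), (np.uint8(134), np.uint8(137), np.uint8(140)), (np.uint8(125), np.uint8(127), np.uint8(129)), (np.uint8(164), np.uint8(169), np.uint8(162)), (np.uint8(167), np.uint8(172), np.uint8(165)), (np.uint8(118), np.uint8(119), np.uint8(122)), (np.uint8(196), np.uint8(199), np.uint8(202)), (np.uint8
[... 696 characters left out ...]
2)), (np.uint8(141), np.uint8(144), np.uint8(147))]
286 [(np.uint8(46), np.uint8(43), np.uint8(44)), (np.uint8(55), np.uint8(54), np.uint8(53)), (np.uint8(95), np.uint8(98), np.uint8(93)), (np.uint8(144), np.uint8(149), np.uint8(142)), (np.uint8(173), np.uint8(178), np.uint8(171)), (np.uint8(184), np.uint8(189), np.uint8(182)), (np.uint8(185), np.uint8(190), np.uint8(183)), (np.uint8(185), np.uint8(190), np.uint8(183)), (np.uint8(185), np.uint8(189), np.uint8(182)), (np.uint8(184), np.uint8(188), np.uint8(181)), (np.uint8(181), np.uint8(187), np.uint8(179)), (np.uint8(183), np.uint8(188), np.uint8(180)), (np.uint8(183), np.uint8(187), np.uint8(180))]
[ 70  12 187] [ 69   9 190] [ 15   8 202]
```

View pics/z.png

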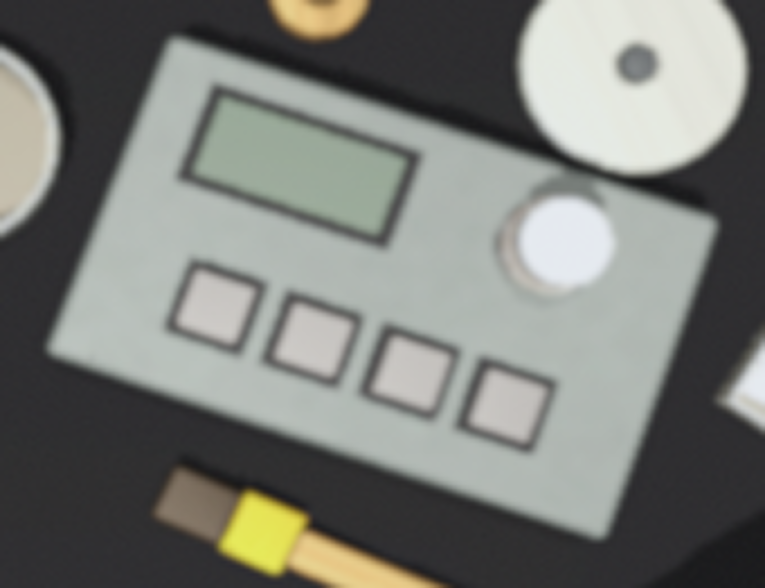

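View pics/zs.png

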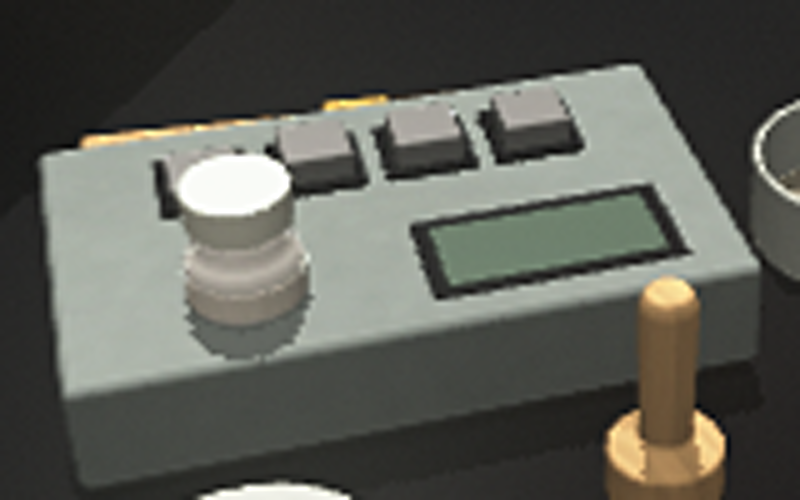

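```bash
python3 - <<'E'
from h import *
im=cv2.imread("pics/top0.png").astype(int)
m=((im[:,:,2]-im[:,:,0]>2)&(im.min(2)>140)).astype(np.uint8)
m[:245]=0;m[300:]=0;m[:,:255]=0;m[:,355:]=0
n,l,st,ce=cv2.connectedComponentsWithStats(m)
k=[i for i in range(1,n) if st[i,4]>80]
k.sort(key=lambda i:ce[i,0])
px=ce[k]; print(px,st[k,4])
W=ray("top",px,69)
print(W)
x=W[:,:2]; c=x.mean(0); u,s,v=np.linalg.svd(x-c); d=v[0]*np.sign(v[0][1]); print("y axis",d,np.degrees(np.arctan2(-d[0],d[1])),(x-c)@d, (x-c)@[-d[1],d[0]])
# deck corners by gray mask
g=((im.min(2)>120)).astype(np.uint8)
n,l,st,ce=cv2.connectedComponentsWithStats(g); i=l[290,300]
r=cv2.minAreaRect(np.argwhere(l==i)[:,::-1].astype(np.float32)); B=cv2.boxPoints(r); C=ray("top",B,55)
print(B,C[:,:2],np.linalg.norm(np.diff(C,axis=0),axis=1)); 
cc=C.mean(0)[:2]; xa=np.array([d[1],-d[0]]); print("expected row centre",cc-35*xa,"meas",c)
for n in("scene","top"):
  print(n,proj(n,W))
from scipy.spatial.transform import Rotation as R
o=robot.get_obs(); q=o["ee_rot"]; print(R.from_quat(np.r_[q[1:],q[0]]).as_matrix())
E
```

```text
[[272.42713568 262.73366834]
 [294.25247525 270.60891089]
 [316.07960199 278.48756219]
 [337.44270833 286.13541667]] [199 202 201 192]
[[511.01466464  58.79110214  69.        ]
 [496.72737865  16.2330354   69.        ]
 [482.38158454 -26.32568977  69.        ]
 [468.38819068 -68.04456464  69.        ]]
y axis [0.3186539  0.94787114] -18.581537696825443 [ 67.12575382  22.23349132 -22.67803913 -66.68120601] [ 0.00334741 -0.01544029  0.02102035 -0.00892747]
[[234.99454 273.5536 ]
 [262.2546  198.06416]
 [385.68668 242.63684]
 [358.4266  318.12628]] [[ 488.32480089  131.52245877]
 [ 639.16668074   81.67638778]
 [ 555.40232468 -166.60330014]
 [ 406.08100046 -112.39412576]] [158.86441864 262.02914109 158.85683005]
expected row centre [489.06821185  -5.2967585 ] meas [489.62795463  -4.83652922]
scene [[245.34992989 195.48691566]
 [224.08022073 198.82366676]
 [202.15453804 202.24618988]
 [180.01824431 205.71765718]]
top [[272.42713568 262.73366834]
 [294.25247525 270.60891089]
 [316.07960199 278.48756219]
 [337.44270833 286.13541667]]
[[-3.46394591e-04  2.65573639e-01 -9.64090516e-01]
 [ 1.36095707e-03 -9.64089555e-01 -2.65573864e-01]
 [-9.99999014e-01 -1.40407915e-03 -2.74789140e-05]]
```

```bash
cat >> h.py <<'E'
from scipy.spatial.transform import Rotation as Ro
def delta(goal):
    o=robot.get_obs(); q=o["ee_rot"]; M=Ro.from_quat(np.r_[q[1:],q[0]]).as_matrix()
    y=M[:,1]; 
    print("t",o["time_s"],"pos",o["position"].round(2),"F",o["wrist_force"].round(2),"yaw",np.degrees(np.arctan2(y[1],y[0])).round(2),"j",o["joint_pos"].round(2))
    print("norm delta",(M.T@(np.array(goal)-o["position"])/500).round(4))
E
python3 -c "
from h import *
delta([511,59,120])"
```

```text
t 0.1 pos [ 165.91 -602.08  229.98] F [-0.17  0.04  0.75] yaw -74.6 j [-1.32  0.42  1.63  0.    1.09 -0.02]
norm delta [ 0.2215 -1.0911 -1.0165]
```

Emit:
{"api": "play_rows", "payload": {
  "targets": [
    [1,0.02,-0.1,-0.1,-0.05],
    [1,0.04,-0.2,-0.18,-0.1],
    [1,0.06,-0.3,-0.27,-0.15],
    [1,0.08,-0.4,-0.36,-0.2],
    [1,0.1,-0.5,-0.45,-0.25],
    [1,0.1,-0.54,-0.5,-0.3],
    [1,0.1,-0.54,-0.5,-0.311],
    [1,0.1,-0.54,-0.5,-0.311]
  ],
  "newtons": 10
}}

```text
time_s: 1.1
position: [335.5, -276.0, 180.7]
ee_rot: [-0.413, -0.574, -0.413, 0.574]
wrist_force: [-0.6, -0.4, 0.3]
grip_width: 11.4
```

```bash
python3 -c "
from h import *
delta([511,59,120])"
```

```text
t 1.1 pos [ 335.46 -276.03  180.73] F [-0.64 -0.41  0.31] yaw -18.6 j [-0.72  0.22  2.08 -0.    0.85 -0.39]
norm delta [ 0.1212  0.119  -0.7471]
```

Emit:
{"api": "play_rows", "payload": {
  "targets": [
    [1,0.01,0.02,-0.12,0],
    [1,0.03,0.04,-0.24,0],
    [1,0.05,0.06,-0.36,0],
    [1,0.07,0.08,-0.48,0],
    [1,0.09,0.1,-0.6,0],
    [1,0.11,0.12,-0.7,0],
    [1,0.12,0.12,-0.74,0],
    [1,0.12,0.12,-0.74,0],
    [1,0.12,0.12,-0.74,0]
  ]
}}

```text
time_s: 2.22
position: [509.6, 53.9, 120.7]
ee_rot: [-0.412, -0.574, -0.412, 0.575]
wrist_force: [-0.0, -0.1, 0.0]
grip_width: 0.6
```

```bash
python3 -c "
from h import *
delta([511,59,83])
im=robot.read_camera('top'); cv2.imwrite('pics/t1.png',im[150:350,180:420,::-1].repeat(3,0).repeat(3,1))
im=robot.read_camera('scene'); cv2.imwrite('pics/s1.png',im[100:290,100:340,::-1].repeat(3,0).repeat(3,1))
delta([511,59,83])"
```

```text
t 2.225 pos [509.61  53.9  120.74] F [-0.03 -0.05  0.04] yaw -18.73 j [ 0.08  0.42  1.95 -0.    0.77  0.41]
norm delta [ 0.0755 -0.0006 -0.0106]
t 2.325 pos [509.86  54.06 121.  ] F [ 0.19 -1.11  0.57] yaw -18.75 j [ 0.08  0.42  1.95 -0.    0.77  0.41]
norm delta [ 0.076  -0.001  -0.0101]
```

View pics/s1.png

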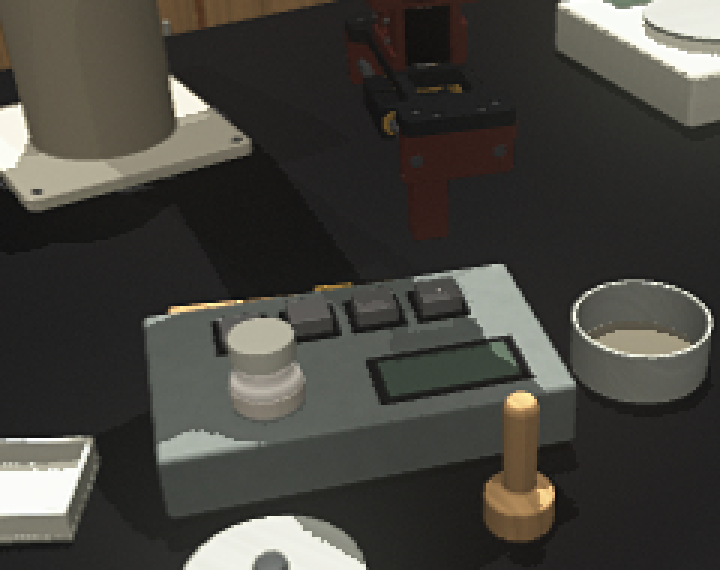

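Closed fingers hang over key 1 (about (430,235) in the crop, key at (437,297)). I'll descend to hover just above it.

Emit:
{"api": "play_rows", "payload": {
  "targets": [
    [1,0.04,0,-0.01,0],
    [1,0.076,-0.001,-0.01,0],
    [1,0.076,-0.001,-0.01,0],
    [1,0.076,-0.001,-0.01,0]
  ]
}}

```text
time_s: 2.82
position: [511.7, 60.0, 83.3]
ee_rot: [0.412, 0.575, 0.412, -0.574]
wrist_force: [-1.0, 0.6, -0.0]
grip_width: 0.5
```

```bash
python3 -c "
from h import *
delta([511,59,75])
im=robot.read_camera('top'); cv2.imwrite('pics/t2.png',im[150:350,180:420,::-1].repeat(3,0).repeat(3,1))
delta([511,59,75])"
```

```text
t 2.825 pos [511.68  59.96  83.34] F [-1.04  0.57 -0.05] yaw -18.67 j [ 0.09  0.49  1.96 -0.    0.69  0.42]
norm delta [ 0.0167 -0.0007  0.0023]
t 2.875 pos [511.87  60.11  83.49] F [-0.04  0.45  0.21] yaw -18.66 j [ 0.09  0.49  1.96 -0.    0.69  0.42]
norm delta [ 0.017  -0.001   0.0027]
```

View pics/t2.png

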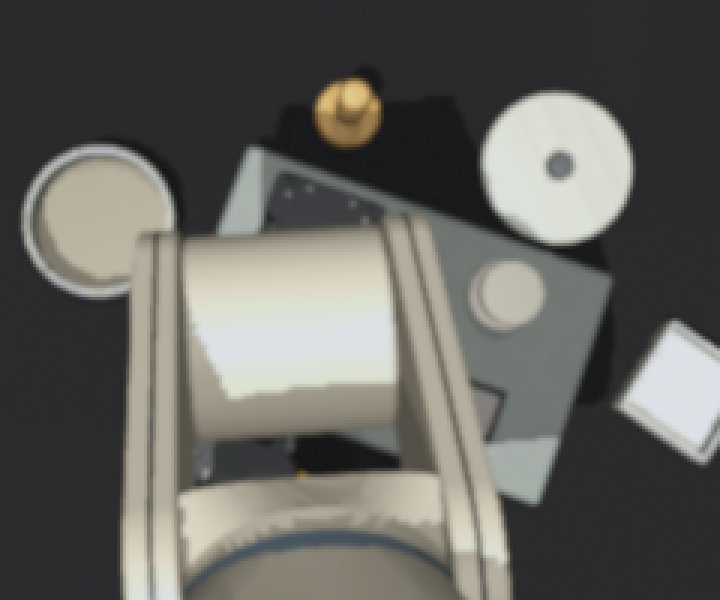

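Top view is hidden by the arm, as expected. First tap, aiming for about 2 mm below the raised level.

Emit:
{"api": "play_rows", "payload": {
  "targets": [
    [1,0.009,0,0,0],
    [1,0.0125,0,0,0],
    [1,0.0168,0,0,0],
    [1,0.0168,0,0,0],
    [1,0.0168,0,0,0]
  ]
}}

```text
time_s: 3.5
position: [511.6, 60.5, 74.4]
ee_rot: [0.413, 0.574, 0.412, -0.574]
wrist_force: [1.0, -1.0, 2.5]
grip_width: 0.4
```

```bash
python3 -c "
from h import *
for i in range(6):
  delta([511,59,74]); robot.read_camera('scene')"
```

```text
t 3.5 pos [511.64  60.51  74.38] F [ 1.04 -1.01  2.46] yaw -18.61 j [ 0.09  0.51  1.96 -0.    0.67  0.42]
norm delta [ 0.0008 -0.0003  0.0033]
t 3.55 pos [511.67  60.52  74.42] F [ 0.37 -1.51  2.67] yaw -18.61 j [ 0.09  0.51  1.96 -0.    0.67  0.42]
norm delta [ 0.0008 -0.0003  0.0033]
t 3.6 pos [511.66  60.51  74.42] F [-0.12 -2.32  3.34] yaw -18.62 j [ 0.09  0.51  1.96 -0.    0.67  0.42]
norm delta [ 0.0008 -0.0003  0.0033]
t 3.65 pos [511.63  60.5   74.39] F [ 1.44 -2.12  2.35] yaw -18.62 j [ 0.09  0.51  1.96 -0.    0.67  0.42]
norm delta [ 0.0008 -0.0002  0.0032]
t 3.7 pos [511.64  60.52  74.39] F [ 0.83 -2.26  2.87] yaw -18.61 j [ 0.09  0.51  1.96 -0.    0.67  0.42]
norm delta [ 0.0008 -0.0002  0.0033]
t 3.75 pos [511.65  60.51  74.39] F [ 0.77 -1.39  1.96] yaw -18.62 j [ 0.09  0.51  1.96 -0.    0.67  0.42]
norm delta [ 0.0008 -0.0003  0.0033]
```

Key 1 reads about 2.6 N at 2.6 mm below the raised level, so it is raised. Next is key 2.

Emit:
{"api": "play_rows", "payload": {
  "targets": [
    [1,-0.02,0,0,0],
    [1,-0.03,0,0.003,0],
    [1,-0.03,0,0.06,0],
    [1,-0.03,0,0.093,0],
    [1,-0.02,0,0.093,0],
    [1,-0.01,0,0.093,0],
    [1,-0.004,0,0.093,0],
    [1,0,0,0.093,0],
    [1,0,0,0.093,0],
    [1,0,0,0.093,0]
  ]
}}

```text
time_s: 5.05
position: [496.6, 16.8, 74.4]
ee_rot: [0.412, 0.574, 0.413, -0.574]
wrist_force: [-0.6, 2.4, 2.4]
grip_width: 0.0
```

```bash
python3 -c "
from h import *
for i in range(4):
  delta([496.8,16.2,74]); robot.read_camera('scene')"
```

```text
t 5.05 pos [496.64  16.77  74.36] F [-0.55  2.39  2.41] yaw -18.62 j [0.01 0.49 2.   0.   0.65 0.33]
norm delta [0.0007 0.0007 0.001 ]
t 5.1 pos [496.68  16.76  74.43] F [-1.15  1.13  1.75] yaw -18.62 j [0.01 0.49 2.   0.   0.65 0.33]
norm delta [0.0009 0.0006 0.001 ]
t 5.15 pos [496.66  16.7   74.43] F [-0.58  1.57  2.29] yaw -18.62 j [0.01 0.49 2.   0.   0.65 0.33]
norm delta [0.0009 0.0006 0.0009]
t 5.2 pos [496.69  16.66  74.44] F [0.8  2.91 2.15] yaw -18.62 j [0.01 0.49 2.   0.   0.65 0.33]
norm delta [0.0009 0.0005 0.0008]
```

Key 2 also resists with about 2.2 N, so it is raised. Key 3 next.

Emit:
{"api": "play_rows", "payload": {
  "targets": [
    [1,-0.02,0,0,0],
    [1,-0.03,0,0.003,0],
    [1,-0.03,0,0.06,0],
    [1,-0.03,0,0.091,0],
    [1,-0.02,0,0.091,0],
    [1,-0.01,0,0.091,0],
    [1,-0.004,0,0.091,0],
    [1,0,0,0.091,0],
    [1,0,0,0.091,0],
    [1,0,0,0.091,0]
  ]
}}

```text
time_s: 6.5
position: [482.1, -26.4, 74.4]
ee_rot: [0.412, 0.574, 0.413, -0.574]
wrist_force: [-0.5, 2.0, 3.6]
grip_width: 0.3
```

```bash
python3 -c "
from h import *
for i in range(4):
  delta([482.4,-26.4,74]); robot.read_camera('scene')"
```

```text
t 6.5 pos [482.11 -26.37  74.36] F [-0.5   2.05  3.59] yaw -18.62 j [-0.08  0.48  2.03  0.    0.63  0.25]
norm delta [ 0.0007  0.0006 -0.0001]
t 6.55 pos [482.07 -26.38  74.37] F [-1.22  1.97  3.06] yaw -18.62 j [-0.08  0.48  2.03  0.    0.63  0.25]
norm delta [ 0.0007  0.0006 -0.0002]
t 6.6 pos [482.11 -26.41  74.39] F [0.67 1.19 2.68] yaw -18.62 j [-0.08  0.48  2.03  0.    0.63  0.25]
norm delta [ 0.0008  0.0006 -0.0002]
t 6.65 pos [482.09 -26.44  74.39] F [-0.94  1.08  2.09] yaw -18.62 j [-0.08  0.48  2.03  0.    0.63  0.25]
norm delta [ 0.0008  0.0006 -0.0003]
```

Key 3 reads about 2.8 N, raised. Key 4 should show no contact at this height.

Emit:
{"api": "play_rows", "payload": {
  "targets": [
    [1,-0.02,0,0,0],
    [1,-0.03,0,0.003,0],
    [1,-0.03,0,0.06,0],
    [1,-0.03,0,0.09,0],
    [1,-0.02,0,0.09,0],
    [1,-0.01,0,0.09,0],
    [1,-0.004,0,0.09,0],
    [1,0,0,0.09,0],
    [1,0,0,0.09,0],
    [1,0,0,0.09,0]
  ]
}}

```text
time_s: 7.95
position: [467.8, -69.2, 74.3]
ee_rot: [0.413, 0.574, 0.413, -0.574]
wrist_force: [0.0, 0.0, 0.1]
grip_width: 0.6
```

```bash
python3 -c "
from h import *
for i in range(4):
  delta([468.1,-69,72]); robot.read_camera('scene')"
```

```text
t 7.95 pos [467.8  -69.17  74.33] F [0.04 0.04 0.06] yaw -18.61 j [-0.17  0.47  2.05  0.    0.62  0.15]
norm delta [ 0.0047  0.0005 -0.0005]
t 8.0 pos [467.81 -69.24  74.36] F [ 0.69 -0.13  0.3 ] yaw -18.61 j [-0.17  0.47  2.05  0.    0.62  0.15]
norm delta [ 0.0047  0.0004 -0.0006]
t 8.05 pos [467.81 -69.25  74.4 ] F [ 0.38  0.76 -0.88] yaw -18.62 j [-0.17  0.47  2.05  0.    0.62  0.15]
norm delta [ 0.0048  0.0004 -0.0007]
t 8.1 pos [467.78 -69.3   74.39] F [0.38 0.88 0.18] yaw -18.62 j [-0.17  0.47  2.05  0.    0.62  0.15]
norm delta [ 0.0048  0.0004 -0.0008]
```

No force at key 4, so it is the latched one. I'll press it down about 7 mm, to near its stop.

Emit:
{"api": "play_rows", "payload": {
  "targets": [
    [1,0.004,0,0,0],
    [1,0.008,0,0,0],
    [1,0.011,0,0,0],
    [1,0.014,0,0,0],
    [1,0.015,0,0,0],
    [1,0.015,0,0,0]
  ]
}}

```text
time_s: 8.9
position: [467.9, -69.3, 67.3]
ee_rot: [0.413, 0.574, 0.412, -0.574]
wrist_force: [-1.6, 1.1, 11.1]
grip_width: 0.7
```

```bash
python3 -c "
from h import *
for i in range(4):
  delta([468.1,-69,67]); robot.read_camera('scene')"
```

```text
t 8.9 pos [467.92 -69.35  67.26] F [-1.59  1.08 11.13] yaw -18.62 j [-0.17  0.48  2.06 -0.    0.61  0.15]
norm delta [ 0.0005  0.0001 -0.0008]
t 8.95 pos [467.91 -69.35  67.25] F [-1.14  0.03 10.2 ] yaw -18.62 j [-0.17  0.48  2.06 -0.    0.61  0.15]
norm delta [ 0.0005  0.0001 -0.0008]
t 9.0 pos [467.9  -69.34  67.26] F [-2.16  0.32 10.72] yaw -18.62 j [-0.17  0.48  2.06  0.    0.61  0.15]
norm delta [ 0.0005  0.0002 -0.0008]
t 9.05 pos [467.91 -69.34  67.26] F [-2.45  0.23 10.42] yaw -18.62 j [-0.17  0.48  2.06 -0.    0.61  0.15]
norm delta [ 0.0005  0.0001 -0.0008]
```

It is at the stop with about 10.5 N. I'll release straight up and move aside so the top camera has a clear view.

Emit:
{"api": "play_rows", "payload": {
  "targets": [
    [1,-0.01,0,0,0],
    [1,-0.03,0,0,0],
    [1,-0.1,0,0,0],
    [1,-0.2,0,0,0],
    [1,-0.25,0,0,0],
    [1,-0.25,0,0.12,0],
    [1,-0.25,0,0.24,0],
    [1,-0.25,0,0.36,0],
    [1,-0.25,0,0.48,0],
    [1,-0.25,0,0.6,0],
    [1,-0.25,0,0.6,0],
    [1,-0.25,0,0.6,0]
  ]
}}

```text
time_s: 10.6
position: [371.4, -352.9, 191.5]
ee_rot: [0.412, 0.575, 0.413, -0.574]
wrist_force: [0.0, 0.3, 0.1]
grip_width: 0.7
```

```bash
python3 - <<'E'
from h import *
delta([468,-69,85])
top=robot.read_camera('top')[:,:,::-1]; sc=robot.read_camera('scene')[:,:,::-1]
cv2.imwrite("pics/t3full.png",top)
z=lambda a,f:cv2.resize(a,None,fx=f,fy=f,interpolation=cv2.INTER_CUBIC)
cv2.imwrite("pics/s3.png",z(sc[175:275,140:300],5))
im=top.astype(int)
m=((im[:,:,2]-im[:,:,0]>2)&(im.min(2)>140)).astype(np.uint8)
m[:245]=0;m[300:]=0;m[:,:255]=0;m[:,355:]=0
n,l,st,ce=cv2.connectedComponentsWithStats(m)
k=sorted([i for i in range(1,n) if st[i,4]>80],key=lambda i:ce[i,0])
W=ray("top",ce[k],69);print(ce[k],st[k,4],W,np.linalg.norm(np.diff(W,axis=0),axis=1))
old=cv2.imread("pics/top0.png"); d=cv2.absdiff(top,old).max(2); print((d[150:350,170:440]>40).sum())
E
```

```text
t 10.6 pos [ 371.37 -352.93  191.52] F [0.03 0.31 0.06] yaw -18.68 j [-0.78  0.31  1.91  0.    0.92 -0.46]
norm delta [ 0.2136  0.0015 -0.5996]
[[272.40394089 262.68965517]
 [294.28780488 270.56097561]
 [316.09803922 278.5       ]
 [337.93564356 286.24752475]] [203 205 204 202] [[511.09860256  58.83785257  69.        ]
 [496.82110895  16.16620411  69.        ]
 [482.3583094  -26.36180791  69.        ]
 [468.18806577 -69.00729763  69.        ]] [44.99684884 44.91997748 44.93810853]
1487
```

View pics/s3.png

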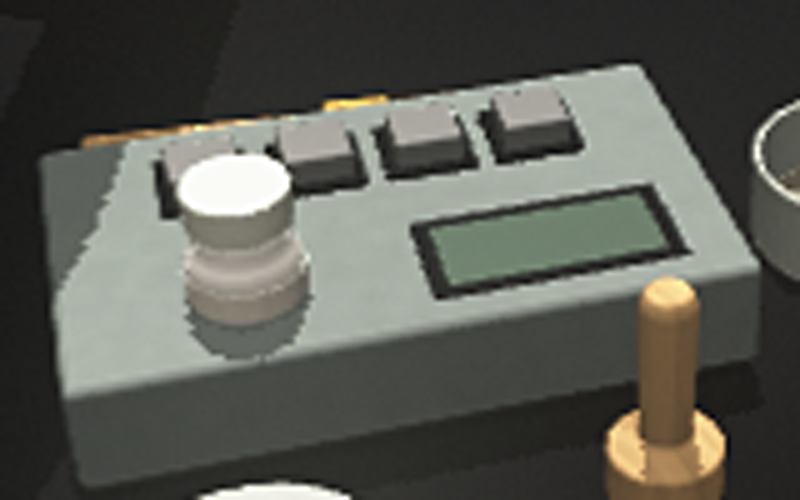

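View pics/t3full.png

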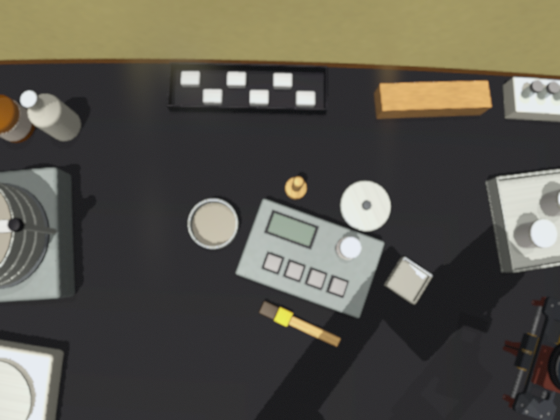

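The four keys are now evenly spaced at 45.0, 44.9 and 44.9 mm with equal areas, so key 4 is level with the others. In the scene view, key 4's top (crop ~(200,150)) has visibly risen. The bystanders are where they were; the picture difference looks like arm shadow.

```bash
python3 -c "
from rig import robot
print(robot.close_job())"
```

```text
the job is handed in; nothing more can be done
None
```

The latched key was the rightmost one (place_4). I pressed it fully in and let it go, and it came back up level with the other three. The job is handed in, at about 10.7 s of the 38 s allowed.

- **Finding it:** I tapped all four keys with the closed fingertips, about 2.6 mm below the raised level. Keys 1 to 3 pushed back with about 2.2 to 2.8 N (single noisy readings went up to 3.6 N), which means they were raised. Key 4 gave no force at that height.
- **Releasing it:** I pressed key 4 to its lower stop at about 10.5 N, then lifted straight up and moved the arm clear.
- **Last checks:** In the top picture, the gap from key 3 to key 4 grew from 44.0 to 44.9 mm, so all three gaps now match. Key 4's visible area also matches the others. I did not tap key 4 again after releasing it.
- **Bystanders:** They look unmoved in the pictures. The top picture still differs from the first one by 1,487 pixels around the console. I put that down to the arm's shadow from looking at the pictures, without checking it further.

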